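# Refit the hatch cover of a can dispenser

## Robot

A 6-joint arm with a two-finger parallel gripper is mounted at the origin on the work surface. World frame = base frame: x ahead of the robot, y to its left, z up, the work surface at z = 0. Lengths are in m, angles in degrees, forces in N, time in s.
With the tool pointing down it reaches from about 0.325 to 0.85 m from the base axis. Payload 15.5 kg.
Tool frame: the origin (TCP) lies at the very end of the fingers, on their centre line; the grasp point (between the pads) lies arm.grip_depth behind it (arm.grip_depth is the distance from the TCP to the grasp point, in m); z points along the fingers, y is the direction in which the jaws open and shut (so a half turn about z gives the same grasp; the last joint's range is limited). The gripper opens to 91 mm and grips with 3 to 60 N. Pads are 32 mm wide; open, the fingers measure 118 mm over their backs; the gripper's body (76 mm by 178 mm) begins 60 mm behind the grasp point.
Start: joints at [-72.164, 28.281, 77.091, -0, 74.628, -5.472], TCP at [0.247, -0.574, 0.214] pointing down, gripper open.
Joint ranges: [-166.48, 166.48], [-47.26, 123.95], [12.59, 153.08], [-70.14, 250.14], [6.76, 159.57], [-176.63, 176.63]. Speed limits (degrees/s): [108.29, 108.29, 147.25, 172.46, 172.46, 172.46].

## Interface

Orientations are given as a 3x3 rotation matrix whose columns are the frame's x, y, z axes.
In Python, from rig import arm gives the robot as it stands. Calls block until the motion is done:
- arm.move_to(position, orientation): joint-space move of the TCP to a pose.
- arm.move_l(position, orientation=None, feed=0.15): straight line of the TCP; orientation=None keeps the orientation; feed is the mean speed in m/s.
- arm.move_joints(angles): joint-space move.
- arm.grip(opening): finger opening in m; the grip force is fixed at half the most; returns when the fingers have stopped.
- arm.sleep(seconds).
- arm.solve_ik(position, orientation): joint angles nearest the present ones, or None.
- arm.snapshot(name): name is "scene" or "top"; returns the picture (420x560x3 uint8, red, green, blue); there is no depth.
- arm.get_calibration(name): a dict with "intrinsics" (3x3 intrinsics, pixels), "cam_to_world" (4x4, takes a point from camera to world coordinates). Camera axes: x right, y down, z forward; pixel columns grow to the right and rows downward; lengths in m; the calibration is good to about 2 mm. A picture is of the moment at which its call begins. get_calibration takes no time and is no camera call.
A pose or a line that the arm cannot do raises arm.Unreachable and nothing moves.
- arm.sign_off(): hands the job in, once; it reports no verdict.
Readings, each from a call of its own:
- arm.current_t(): time.
- arm.current_joint_positions(): joint angles.
- arm.current_dq(): joint speeds.
- arm.current_tau(): joint torques, N m.
- arm.current_ee_pos(): TCP position.
- arm.current_tool_rot(): TCP orientation.
- arm.current_force(): force on the tool from outside, world axes, zero at the start.
- arm.current_torque(): the same for the moment, N m.
- arm.current_width(): finger opening in m.
Only numpy, scipy, OpenCV 4.12 (cv2) and the standard library are available. Lean on these libraries where they do the work, as an engineer would, in place of code of your own. Each camera call takes 0.05 s, during which the arm holds its last target. There are 200 camera calls.

## Task

The can dispenser's loading hatch stands open. Slide its latch all the way to the open stop, hang the orange cover by its two holes on the two pins so that it lies flat on the sloping front with its holes at the upper edge and its handle outward, then slide the latch back fully home over the cover and let go. Use the orange cover, not the blue one, and leave the blue cover, the cans, the bottle and the jar standing where they are.

Things in the scene. Friction and masses are not known exactly. Their poses are not given: they have to be found in the camera images.
- dispenser: Grey can dispenser, 280 mm wide, fixed to the table; its place and yaw vary. Its sloping white front faces the robot (-x); behind it a flat back part 165 mm high. Origin on the table, straight below the origin of face; x away from the front, z up.
- face: White sloping front of the dispenser. Origin on its surface midway between the two pins, 115 mm above the table. x up the slope, y level across it (to the left seen from the robot), z square out of it along the pins, leaning 35 degrees from vertical towards the robot. Surface: x -95 to +80, y -140 to +140 mm; hatch opening x -70 to -15, y -50 to +50 mm.
- pin_l (a point): Foot of the left steel pin, on the surface of the front at face x = 0, y = +48 mm; axes as face. Each pin stands 24 mm out along z: 10 mm diameter up to 16 mm, then tapering to 4 mm at the tip.
- pin_r (a point): Foot of the right steel pin, on the surface of the front at face x = 0, y = -48 mm; same size as the left one; axes as face.
- latch (a joint): Latch slide above the pins, in m: 0 = home (closed stop), 0.105 = open stop; opening moves it along face -y (right seen from the robot). Starts 0 to 0.06, stays where left, slides with about 2 N. Its tongue (36 mm wide in y, 11 to 16 mm above the surface, lower end at face x = 9 mm) blocks the cover from going on or off until at least 0.095 open.
- latch_knob (a point): Black square knob of the latch, 16 x 16 mm (sides along face x and y), standing out along face z from 17 to 51 mm above the surface. This point is on its axis 38 mm above the surface, at face x = 48 mm, y = 0 when closed, -105 mm when open; axes as face. It can be pinched or pushed.
- orange_cover_grip (a point): Orange cover: plate 90 (x) x 140 (y) x 6 mm, 0.2 to 0.42 kg, flat on the table, black bow handle on top. Point: middle of the handle bar, 34 mm above the plate's underside. Bar along y, 84 mm long, 12 x 12 mm, 22 mm clear above the plate, 60 mm between its legs. Two round 14 mm through holes at x = +28, y = +48 and -48 mm. x towards the edge with the holes, z up.
- orange_cover_hole_l (a point): Centre of the orange cover's hole at y = +48 mm, at the underside; belongs on pin_l.
- orange_cover_hole_r (a point): Centre of the orange cover's hole at y = -48 mm, at the underside; belongs on pin_r.
- blue_cover_grip (a point): The blue cover, same shape as the orange one and not wanted; middle of its handle bar, 34 mm above the table. Orange and blue may change places.
- can_a_mid (a point): Standing food can with a red band, 74 mm diameter, 110 mm high; its centre. Bystander.
- can_b_mid (a point): Standing food can with a green band, 74 mm diameter, 110 mm high; its centre. Bystander.
- can_c_mid (a point): Standing food can with a yellow band, 74 mm diameter, 110 mm high; its centre. Bystander.
- oil_bottle_mid (a point): Standing amber bottle, 66 mm diameter, 165 mm high; its centre, 82 mm up. Bystander, between the covers and the dispenser.
- jar_mid (a point): Standing jar, 76 mm diameter, 120 mm high; its centre, 60 mm up. Bystander.
Mind the look-alikes: they are no part of the job. Of the things that look like the part that bears orange_cover_grip, take the one that is farthest from the robot's base at the start.

How it is judged:
By the outcome, as a careful person would: the job done as asked, in the order asked, and still so for the second after the job is handed in, with the robot touching nothing.
It also fails if it takes over 72 s, if anything falls off the work surface, if the arm or the gripper's body presses on something with over 40 N, if the wrist force passes 120 N, or if a joint passes its speed limit or range.

## Working session

There is one attempt and no reset: what is moved stays moved. The work goes in short steps, each a Python script; the robot and the scene stay as the last script left them, time stands still between calls to the robot, and variables do not carry over. Pictures are saved under pics/ and viewed, about 8 in all and at most 12, crops included, and the job is handed in when it is done.

```bash
ls; mkdir -p pics
python3 - <<'E'
from rig import arm
import cv2,numpy as np
for n in("scene","top"):
    im=arm.snapshot(n); cv2.imwrite(f"pics/{n}0.png",im[:,:,::-1])
    c=arm.get_calibration(n); print(n,np.round(c["intrinsics"],1).tolist(),np.round(c["cam_to_world"],3).tolist())
print(arm.grip_depth,arm.current_t())
E
```

```text
pics
scene [[425.4, 0.0, 286.7], [0.0, 425.4, 205.2], [0.0, 0.0, 1.0]] [[-0.69, 0.409, -0.597, 1.106], [0.724, 0.402, -0.561, 0.47], [0.01, -0.819, -0.573, 0.722], [0.0, 0.0, 0.0, 1.0]]
top [[521.1, 0.0, 284.8], [0.0, 521.1, 205.6], [0.0, 0.0, 1.0]] [[-0.029, -0.984, 0.174, 0.212], [-1.0, 0.028, -0.005, -0.097], [0.0, -0.174, -0.985, 1.694], [0.0, 0.0, 0.0, 1.0]]
0.0188 0.1
```

View pics/scene0.png

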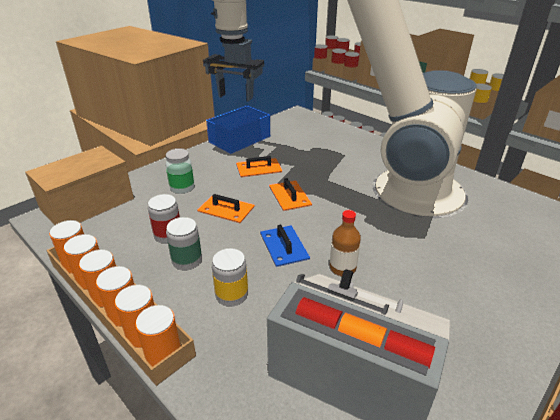

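View pics/top0.png

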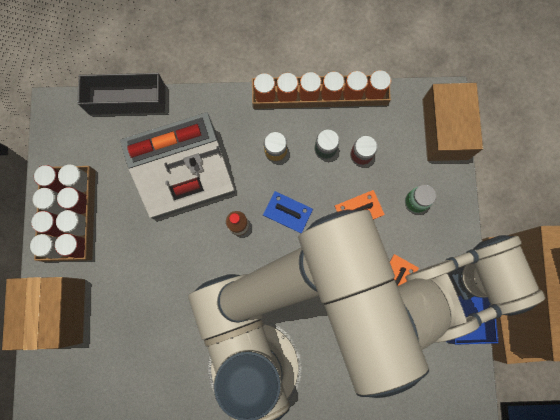

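Scene: three orange plates (scene (227,207), (290,194), (258,167)), the one at (227,207), top (360,207), appears farthest from the base. The blue one is at top (288,211), the dispenser at top (180,165), with its knob near top (195,163). Next, a close crop of the dispenser.

Run:
```python
import cv2,numpy as np
t=cv2.imread("pics/top0.png"); s=cv2.imread("pics/scene0.png")
a=cv2.resize(t[110:225,115:245],None,fx=6,fy=5.2,interpolation=cv2.INTER_CUBIC)
cv2.imwrite("pics/c_top.png",cv2.resize(t[110:225,115:245],(650,575),interpolation=cv2.INTER_CUBIC))
cv2.imwrite("pics/c_sc.png",cv2.resize(s[260:410,260:460],(800,600),interpolation=cv2.INTER_CUBIC))
```

```text
(no output)
```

View pics/c_top.png

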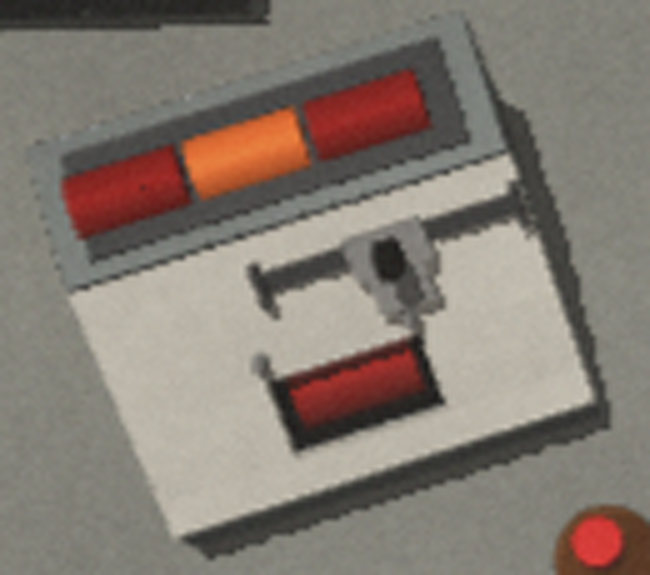

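View pics/c_sc.png

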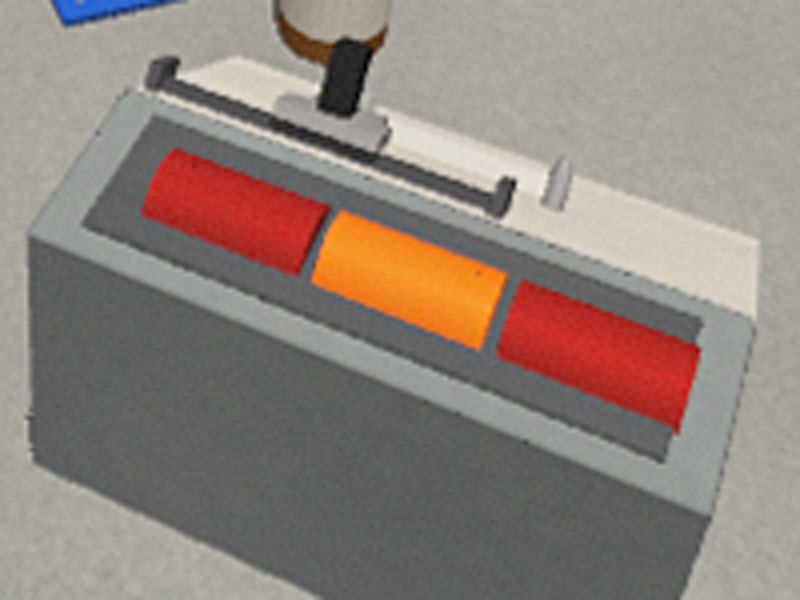

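Top crop: face corners at crop px (72,290), (512,152), (590,403), (180,537). Hatch corners around (275,380)–(440,400), left pin tip (261,362), knob top (388,255). Scene crop: left pin tip (563,157), knob top (352,45), lower-left face corner (760,240).

```bash
cat > h.py <<'E'
from rig import arm
import numpy as np, cv2
def ray(n,p):
    c=arm.get_calibration(n);K=c["intrinsics"];T=np.array(c["cam_to_world"])
    d=T[:3,:3]@np.linalg.solve(K,[p[0],p[1],1]); return T[:3,3],d/np.linalg.norm(d)
def onz(n,p,z):
    o,d=ray(n,p); return o+d*(z-o[2])/d[2]
def tri(pt,ps):
    (a,u),(b,v)=ray("top",pt),ray("scene",ps)
    s,t=np.linalg.lstsq(np.c_[u,-v],b-a,rcond=None)[0]
    return (a+s*u+b+t*v)/2,np.linalg.norm(a+s*u-b-t*v)
def umeyama2(L,W):
    L,W=np.array(L)[:,:2],np.array(W)[:,:2];l,w=L-L.mean(0),W-W.mean(0)
    a=np.arctan2((l[:,0]*w[:,1]-l[:,1]*w[:,0]).sum(),(l*w).sum())
    R=np.array([[np.cos(a),-np.sin(a)],[np.sin(a),np.cos(a)]]);t=W.mean(0)-R@L.mean(0)
    return a,t,L@R.T+t-W
S,C=np.sin(np.radians(35)),np.cos(np.radians(35))
RF=np.array([[C,0,-S],[0,1,0],[S,0,C]]) # face axes in dispenser
def f2d(p): return RF@np.array(p)+[0,0,.115]
def Rz(a): return np.array([[np.cos(a),-np.sin(a),0],[np.sin(a),np.cos(a),0],[0,0,1]])
E
python3 - <<'E'
from h import *
crop=lambda p:((p[0]+.5)/5+115-.5,(p[1]+.5)/5+110-.5)
cs=lambda p:((p[0]+.5)/4+260-.5,(p[1]+.5)/4+260-.5)
F=[(.08,.14,0),(.08,-.14,0),(-.095,-.14,0),(-.095,.14,0),(-.015,.05,0),(-.015,-.05,0),(-.07,-.05,0),(-.07,.05,0),(0,.048,.024)]
P=[(72,290),(512,152),(590,403),(180,537),(274,380),(418,337),(441,403),(295,451),(261,362)]
L=[f2d(f) for f in F];W=[onz("top",crop(p),l[2]) for p,l in zip(P,L)]
for sel in (range(9),range(4),range(4,9)):
    a,t,r=umeyama2([L[i] for i in sel],[W[i] for i in sel]);print(np.degrees(a),t,np.round(r*1000,1).tolist())
pin,e=tri(crop((261,362)),cs((563,157)));print("pin",pin,e)
a,t,_=umeyama2(L,W)
tof=lambda w:RF.T@(Rz(a).T@(w-[*t,0])-[0,0,.115])
print(tof(pin))
k,e=tri(crop((388,252)),cs((352,44)));print("knob",k,e,tof(k))
k=onz("top",crop((390,250)),.1843);print(k,tof(k))
# oranges in scene + blue + others
s=cv2.imread("pics/scene0.png");h=cv2.cvtColor(s,cv2.COLOR_BGR2HSV)
for nm,lo,hi in (("or",(5,150,120),(20,255,255)),("bl",(105,150,80),(125,255,255))):
    m=cv2.inRange(h,lo,hi);cc,_=cv2.findContours(m,0,2)
    for c in cc:
        if cv2.contourArea(c)>250:
            q=cv2.minAreaRect(c);b=cv2.convexHull(c);b=cv2.approxPolyDP(b,4,True)[:,0];print(nm,cv2.contourArea(c),q[0],[np.round(onz("scene",x,.006)[:2],3).tolist() for x in b])
for n,p in (("canb",(328,140)),):print(onz("top",p,.11))
for n,p,z in (("cana",(365,147),.11),("canc",(275,144),.11),("bottle",(237,216),.165),("jar",(422,193),.12)):print(n,onz("top",p,z))
E
```

```text
16.304514351053964 [0.59239834 0.2117511 ] [[2.8, 2.1], [2.3, 0.2], [1.6, -3.8], [2.2, 4.0], [0.5, 4.7], [3.6, -1.6], [-3.8, -4.8], [-3.5, -1.2], [-5.6, 0.5]]
16.548843235491 [0.59019234 0.21116764] [[-0.1, 1.6], [0.5, 0.0], [0.0, -4.6], [-0.5, 2.9]]
14.884683301897368 [0.59413195 0.21144355] [[3.3, 5.0], [4.1, -2.0], [-3.6, -4.1], [-1.0, 0.2], [-2.8, 0.8]]
pin [0.56985551 0.25306295 0.13955113] 0.0015543177504159919
[0.0058591  0.04597914 0.02586881]
knob [0.62305728 0.16724867 0.18928669] 0.0023595352699277952 [ 0.05647916 -0.05131994  0.05114017]
[0.62624768 0.16593032 0.1843    ] [ 0.05582405 -0.05348096  0.04551126]
or 862.0 (361.7586364746094, 329.10345458984375) [[0.573, 0.14], [0.538, 0.225], [0.588, 0.241], [0.612, 0.157]]
or 3055.0 (116.35859680175781, 289.4034423828125) [[0.898, -0.582], [0.823, -0.562], [0.828, -0.115], [0.867, -0.044], [0.925, -0.046], [0.925, -0.45]]
or 381.0 (345.8999938964844, 234.80001831054688) [[0.289, -0.042], [0.347, 0.017], [0.387, -0.019], [0.353, -0.056]]
or 667.5 (225.80384826660156, 207.71923828125) [[0.426, -0.3], [0.509, -0.267], [0.556, -0.396], [0.485, -0.427]]
or 588.0 (289.9689025878906, 194.51812744140625) [[0.241, -0.302], [0.305, -0.183], [0.381, -0.225], [0.318, -0.347]]
or 465.0 (258.58599853515625, 166.66635131835938) [[0.23, -0.38], [0.344, -0.45], [0.299, -0.527], [0.18, -0.458]]
bl 959.5 (284.70001220703125, 244.90003967285156) [[0.424, -0.153], [0.487, -0.032], [0.563, -0.073], [0.499, -0.193]]
bl 8568.5 (260.76251220703125, 75.90786743164062) [[-2.295, -2.375], [-0.242, -0.658], [0.267, -0.597], [0.263, -0.716], [0.151, -0.886], [-1.816, -2.818]]
bl 2156.5 (185.5, 27.5) [[-0.495, -1.564], [-0.555, -2.412], [-1.143, -3.439], [-1.544, -2.999]]
[ 0.69818761 -0.24832441  0.11      ]
cana [ 0.67194739 -0.36383218  0.11      ]
canc [ 0.68991494 -0.08071101  0.11      ]
bottle [0.45488876 0.03718058 0.165     ]
jar [ 0.51731311 -0.52952858  0.12      ]
```

```bash
cat >> h.py <<'E'
A,T0=np.radians(16.3),np.array([.594,.2117,0])
def fw(p,a=None,t=None):
    return Rz(A if a is None else a)@f2d(p)+(T0 if t is None else t)
def Rtool(kind,a=None,sgn=1):   # tool into face; kind 'y': jaws along face y, 'x': along face x
    R=Rz(A if a is None else a)@RF; z=-R[:,2]; y=sgn*(R[:,1] if kind=='y' else R[:,0])
    return np.c_[np.cross(y,z),y,z]
def snap(tag):
    for n in ("scene","top"): cv2.imwrite(f"pics/{n}{tag}.png",arm.snapshot(n)[:,:,::-1])
def touch(d,step=.0015,maxd=.03,F=4):
    """step along world unit d until force against d rises by F"""
    f0=np.array(arm.current_force()); p=np.array(arm.current_ee_pos()); n=0
    while n*step<maxd:
        n+=1; arm.move_l(p+d*step*n,feed=.03)
        f=np.array(arm.current_force())-f0
        if -f@d>F: return True,np.array(arm.current_ee_pos()),f
    return False,np.array(arm.current_ee_pos()),f
E
python3 - <<'E'
from h import *
np.set_printoptions(precision=4,suppress=True)
for s in(1,-1):
    print(arm.solve_ik(fw((.05,-.052,.12)),Rtool('y',sgn=s)),arm.solve_ik(fw((-.028,0,.034)),Rtool('x',sgn=s)))
p=np.array(arm.current_ee_pos());R=np.array(arm.current_tool_rot());print(R)
arm.move_l(p+[0,0,.13],feed=.3)
qs=[q for q in (arm.solve_ik(fw((.05,-.052,.12)),Rtool('y',sgn=s)) for s in(1,-1)) if q is not None]
q=min(qs,key=lambda q:abs(q[5]));arm.move_joints(q)
print(arm.current_t(),q)
arm.grip(.055)
f=np.array(arm.current_force())
arm.move_l(fw((.053,-.052,.023)),feed=.12);print(arm.current_force()-f)
arm.grip(0);print(arm.current_width(),arm.current_force()-f,arm.current_t())
E
```

```text
[   5.4983   13.1251  109.5895   15.6111   23.5437 -113.2504] None
[  5.4983  13.1251 109.5895  15.6111  23.5437  66.7496] None
[[ 0.9184  0.3957 -0.0003]
 [ 0.3957 -0.9184  0.001 ]
 [ 0.0001 -0.001  -1.    ]]
3.5 [  5.4983  13.1251 109.5895  15.6111  23.5437  66.7496]
[0.6515 0.3372 0.1742]
0.01574596811724536 [-0.9131 -1.7282  2.9463] 5.85
```

The knob is pinched at 15.7 mm. Next I open the latch in force-watched steps and test IK for the mounting pose with tilts along the bar.

Run:
```python
from h import *
np.set_printoptions(precision=4,suppress=True)
yf=Rz(A)[:,1]
p0=np.array(arm.current_ee_pos());f0=np.array(arm.current_force())
arm.move_l(p0-yf*.044,feed=.08);print("F",(arm.current_force()-f0)@yf)
ok,p,f=touch(-yf,.002,.03,6);print(ok,p,f,f@yf,"travel",(p0-p)@yf, arm.current_t())
tof=lambda w:RF.T@(Rz(A).T@(w-T0)-[0,0,.115])
print("face",tof(p),arm.current_width())
from scipy.spatial.transform import Rotation as Ro
for h in(0,.08):
  for s in(1,-1):
    for tl in range(-40,41,10):
      R=Rtool('x',sgn=s)@Ro.from_euler('x',tl,degrees=True).as_matrix()
      g=fw((-.028,0,.034+h)); q=arm.solve_ik(g+R[:,2]*.0188,R)
      print(h,s,tl,q)
```

```text
F -0.988221244659999
True [0.6531 0.1189 0.1644] [-0.5871  8.1569  0.4051] 7.993806503890331 travel 0.05365405497328234 7.8
face [ 0.0534 -0.1056  0.0228] 0.015908833832521646
0 1 -40 None
0 1 -30 None
0 1 -20 None
0 1 -10 [  12.5096   31.8419  126.4003  173.2201   23.3253 -176.4518]
0 1 0 None
0 1 10 [ 13.3216  26.5447 110.3176   4.0296  18.2094  -6.5282]
0 1 20 [ 13.6483  27.688  101.8898   1.1832  35.4432  -3.5254]
0 1 30 [13.9216 30.4229 93.3842  0.2659 51.1975 -2.536 ]
0 1 40 [14.1469 34.288  84.8815 -0.2056 65.8271 -2.0607]
0 -1 -40 None
0 -1 -30 None
0 -1 -20 [ 13.6483  27.688  101.8898   1.1832  35.4432 176.4746]
0 -1 -10 [ 13.3216  26.5447 110.3176   4.0296  18.2094 173.4718]
0 -1 0 None
0 -1 10 [ 12.5096  31.8419 126.4003 173.2201  23.3253   3.5482]
0 -1 20 [ 12.053   40.0385 133.4961 175.358   48.5539   0.6374]
0 -1 30 [ 11.6134  52.3399 139.1107 175.6308  76.4152  -0.9562]
0 -1 40 [ 11.2558  66.4423 141.9852 174.993  103.3226  -2.4653]
0.08 1 -40 [ 10.1763  63.9318 152.346  173.6599 111.0775 176.1212]
0.08 1 -30 None
0.08 1 -20 None
0.08 1 -10 [  11.9337   19.8173  128.85
[... 154 characters left out ...]
  -5.8678]
0.08 1 20 [ 13.3795  18.8067 103.8593   1.1215  42.358   -3.6499]
0.08 1 30 [13.7077 22.2056 95.7255  0.2691 57.0743 -2.7287]
0.08 1 40 [13.9731 26.5277 87.7746 -0.2148 70.6937 -2.247 ]
0.08 -1 -40 None
0.08 -1 -30 None
0.08 -1 -20 [ 13.3795  18.8067 103.8593   1.1215  42.358  176.3501]
0.08 -1 -10 [ 12.9779  16.7683 112.1253   3.1823  26.1783 174.1322]
0.08 -1 0 [ 12.4954  16.757  120.4754  15.6251   8.1234 161.4061]
0.08 -1 10 [ 11.9337  19.8173 128.855  167.0769  13.9286   9.4649]
0.08 -1 20 [ 11.3153  27.5562 137.1795 173.6171  39.8088   2.0476]
0.08 -1 30 [ 10.6969  42.061  145.2526 174.6698  72.2804  -0.7476]
0.08 -1 40 [ 10.1763  63.9318 152.346  173.6599 111.0775  -3.8788]
```

The latch is at its open stop: knob at face y = −105.6 by my estimate, against −105 nominal. Next I test tilts about the jaw axis, which keep the pads flush on the bar.

```bash
cat >> h.py <<'E'
from scipy.spatial.transform import Rotation as Ro
def Rt(kind,tl,sgn=1,a=None):
    return Rtool(kind,a,sgn)@Ro.from_euler('y',tl,degrees=True).as_matrix()
E
python3 - <<'E'
from h import *
np.set_printoptions(precision=1,suppress=True)
arm.grip(.05)
p=np.array(arm.current_ee_pos());zf=-np.array(arm.current_tool_rot())[:,2]
arm.move_l(p+zf*.07,feed=.2)
print(arm.current_t())
for s in(1,-1):
  for tl in (-30,-25,-20,-15,15,20,25,30):
    R=Rt('x',tl,s); out=[]
    for x,y,h in ((-.028,0,.034),(-.028,0,.12),(0,.048,.025),(0,-.048,.025)):
      q=arm.solve_ik(fw((x,y,h))+R[:,2]*.0188,R); out.append(q)
    print(s,tl,*out)
E
```

```text
8.9833
1 -30 None [ 36.9  24.8 113.2 -68.   43.9  82.8] [ 38.9  35.8 103.3 -68.1  44.7  85.1] None
1 -25 None [ 33.8  22.5 115.  -67.7  37.2  80. ] [ 36.5  33.8 105.7 -69.   38.1  84.1] None
1 -20 None [ 30.3  20.4 116.7 -66.4  30.3  76.1] [ 33.7  32.1 107.8 -69.6  31.3  82.7] None
1 -15 None [ 26.3  18.7 118.  -63.1  23.2  69.8] [ 30.6  30.6 109.6 -69.7  24.4  80.6] None
1 15 [  0.8  29.2 117.9  84.2  23.6 -97.6] [ -1.4  17.6 120.2  64.4  27.4 -77.6] [  8.1  29.1 114.1  79.1  20.  -85.6] [ -4.3  29.6 112.6  71.4  27.5 -87.9]
1 20 [ -2.8  30.4 117.   80.9  30.4 -97.5] [ -5.3  19.1 119.5  66.2  34.4 -82.5] [  4.5  30.2 113.6  79.2  26.9 -88.7] [ -7.4  30.9 111.3  70.3  34.2 -89.4]
1 25 [ -5.9  32.  115.7  78.   36.9 -97.6] [ -8.8  21.  118.4  66.6  41.1 -85.9] [  1.3  31.7 112.7  78.3  33.7 -90.6] [-10.1  32.6 109.7  68.9  40.8 -90.4]
1 30 [ -8.7  33.9 114.   75.3  43.3 -97.7] [-11.7  23.2 117.1  66.3  47.5 -88.4] [ -1.6  33.4 111.5  76.9  40.2 -91.9] [-12.4  34.5 107.8  67.6  47.1 -91.1]
-1 -30 [ -8.7  33.9 114.   75.3  43.3  82.3] [-11.7  23.2 117.1  66.3  47.5  91.6] [ -1.6  33.4 1
[... 224 characters left out ...]
-20 [ -2.8  30.4 117.   80.9  30.4  82.5] [ -5.3  19.1 119.5  66.2  34.4  97.5] [  4.5  30.2 113.6  79.2  26.9  91.3] [ -7.4  30.9 111.3  70.3  34.2  90.6]
-1 -15 [  0.8  29.2 117.9  84.2  23.6  82.4] [ -1.4  17.6 120.2  64.4  27.4 102.4] [  8.1  29.1 114.1  79.1  20.   94.4] [ -4.3  29.6 112.6  71.4  27.5  92.1]
-1 15 None [  26.3   18.7  118.   -63.1   23.2 -110.2] [ 30.6  30.6 109.6 -69.7  24.4 -99.4] None
-1 20 None [  30.3   20.4  116.7  -66.4   30.3 -103.9] [ 33.7  32.1 107.8 -69.6  31.3 -97.3] None
-1 25 None [  33.8   22.5  115.   -67.7   37.2 -100. ] [ 36.5  33.8 105.7 -69.   38.1 -95.9] None
-1 30 None [ 36.9  24.8 113.2 -68.   43.9 -97.2] [ 38.9  35.8 103.3 -68.1  44.7 -94.9] None
```

Run:
```python
from h import *
np.set_printoptions(precision=4,suppress=True)
R=Rt('x',-20,-1); M=Rz(A)@RF; xf=M[:,0]
tof=lambda w:RF.T@(Rz(A).T@(w-T0)-[0,0,.115])
g=lambda x,y,h: fw((x,y,h))+R[:,2]*.0188
print(arm.current_width())
arm.grip(.038)
first=True
for y in (.048,-.048):
    arm.move_to(g(.003,y,.075),R) if first else arm.move_l(g(.003,y,.07),R,feed=.2); first=False
    f0=np.array(arm.current_force())
    arm.move_l(g(.003,y,.027),R,feed=.12); fd=arm.current_force()-f0
    arm.grip(0); f=arm.current_force()-f0; p=np.array(arm.current_ee_pos())
    print("y",y,"t",arm.current_t(),"down F",fd,"w",arm.current_width(),"Fx",M.T@f,"face",tof(p-R[:,2]*.0188))
    d=np.sign(f@xf)*.0015
    for i in range(4):
        if abs((arm.current_force()-f0)@xf)<2 : break
        p=np.array(arm.current_ee_pos());arm.move_l(p+xf*d,feed=.05)
        print("  ",(arm.current_force()-f0)@xf,tof(np.array(arm.current_ee_pos())-R[:,2]*.0188))
    arm.grip(.038)
    arm.move_l(g(.003,y,.07),R,feed=.2)
print(arm.current_t())
snap(1)
```

```text
0.05011679310827282
y 0.048 t 11.375 down F [-0.4324  0.5422 -0.1718] w 0.00913015418566107 Fx [-32.3868 -11.4242   3.866 ] face [-0.0039  0.0481  0.0272]
   4.33836796948904 [-0.0042  0.048   0.0272]
   6.203823051537109 [-0.0043  0.0479  0.0272]
   7.247473235810565 [-0.0042  0.0479  0.0272]
   5.897390121435138 [-0.0042  0.0479  0.0272]
y -0.048 t 15.1417 down F [0.1496 0.0818 0.1508] w 0.008460103873702053 Fx [-30.9566 -10.039    3.7729] face [-0.003  -0.0474  0.0271]
   6.871593502626414 [-0.0034 -0.0475  0.0271]
   8.920158660637094 [-0.0034 -0.0475  0.0272]
   9.454385404686722 [-0.0034 -0.0475  0.0272]
   9.01876159690667 [-0.0034 -0.0475  0.0272]
17.1833
```

View pics/top1.png

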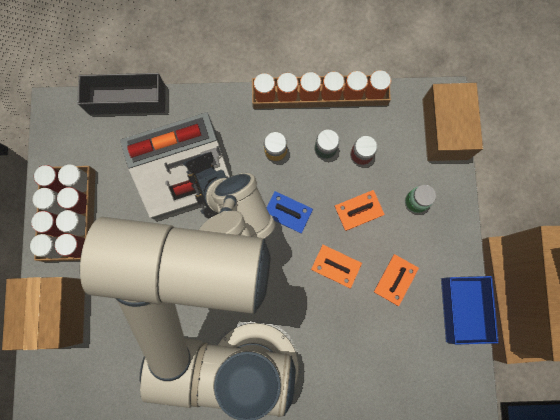

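Touch result: the pins are about 3.7 mm down-slope of my estimate, so T0 ≈ (0.589, 0.211) and yaw about 16.8°, which agrees with the face corners. The top picture shows the wanted orange cover in the clear at (360,210). Now its pose and the hole edge.

```bash
cat >> h.py <<'E'
T0=T0+Rz(A)@np.array([-.0046,-.0003,0]); A=np.radians(16.8)
E
python3 - <<'E'
from h import *
np.set_printoptions(precision=4,suppress=True)
t=cv2.imread("pics/top1.png");s=cv2.imread("pics/scene1.png")
a=cv2.resize(t[185:235,330:390],(480,400),interpolation=cv2.INTER_CUBIC)
b=cv2.resize(s[185:230,195:260],(320,222),interpolation=cv2.INTER_CUBIC)
o=np.zeros((400,800,3),np.uint8);o[:,:480]=a;o[:222,480:]=b;cv2.imwrite("pics/cov.png",o)
for n,im,c0 in(("top",t,(360,210)),("scene",s,(226,207))):
    h=cv2.cvtColor(im,cv2.COLOR_BGR2HSV);m=cv2.inRange(h,(5,140,100),(20,255,255))
    cc,_=cv2.findContours(m,0,cv2.CHAIN_APPROX_NONE)
    c=min((c for c in cc if cv2.contourArea(c)>200),key=lambda c:np.hypot(*(np.array(cv2.minAreaRect(c)[0])-c0)))
    W=np.array([onz(n,p,.006)[:2] for p in c[:,0].astype(float)])
    r=cv2.minAreaRect((W*1000).astype(np.float32));print(n,r)
    # handle: dark pixels within hull
    hm=np.zeros(m.shape,np.uint8);cv2.fillPoly(hm,[cv2.convexHull(c)],255)
    d=(hm>0)&(h[:,:,2]<60);ys,xs=np.nonzero(d);print(len(xs),xs.mean(),ys.mean())
    P=np.array([onz(n,(x,y),.034)[:2] for x,y in zip(xs,ys)]);q=cv2.minAreaRect((P*1000).astype(np.float32));print(" bar@.034",q,P.mean(0))
E
```

```text
top ((489.0651550292969, -350.2613525390625), (90.47273254394531, 140.61972045898438), 20.41885757446289)
66 359.74242424242425 208.95454545454547
 bar@.034 ((486.8633117675781, -348.16461181640625), (9.637670516967773, 80.6702880859375), 20.218528747558594) [ 0.4873 -0.3481]
scene ((492.3736267089844, -348.41864013671875), (93.46368408203125, 141.76229858398438), 20.526567459106445)
132 226.22727272727272 201.43939393939394
 bar@.034 ((499.068603515625, -337.93170166015625), (44.317195892333984, 97.61810302734375), 20.138093948364258) [ 0.4961 -0.3391]
```

View pics/cov.png

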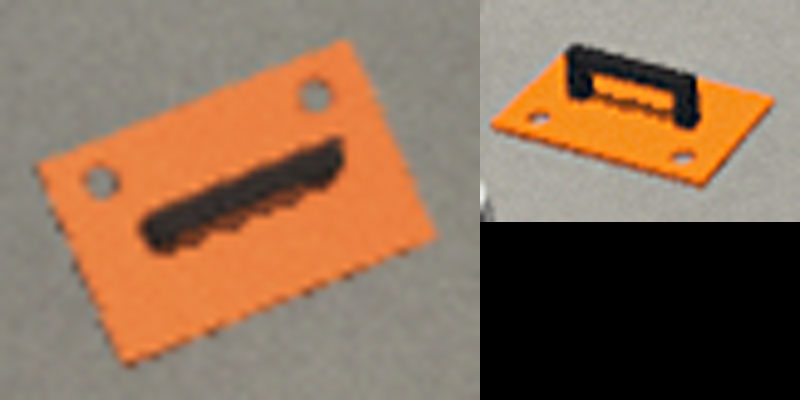

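Two clear holes at crop (100,181) and (315,95), on the far (+x) edge. Cover yaw is about 20.4° and its centre about (0.490, −0.349). Next: hole check, then pick.

```bash
cat >> h.py <<'E'
TL=-18
def Q(s): return Rt('x',TL if s<0 else -TL,s,0.0)   # tool in dispenser frame
def Qc(s): return RF.T@Q(s)                          # tool in cover frame
E
python3 - <<'E'
from h import *
np.set_printoptions(precision=4,suppress=True)
yc=np.radians(20.4)
H=[onz("top",((x+.5)/8+330-.5,(y+.5)/8+185-.5),.003) for x,y in((100,181),(315,95))]
d=H[0]-H[1];print("holes",H,np.linalg.norm(d),np.degrees(np.arctan2(-d[0],d[1])))
ch=(H[0]+H[1])/2-Rz(yc)@[.028,0,0];print("centre by holes",ch)
c=np.mean([ch[:2],[.4891,-.3503],[.4924,-.3484],[.4869,-.3482]],0);c=np.r_[c,0];print(c)
for s in(1,-1):
    R=Rz(yc)@Qc(s);g=c+[0,0,.035]
    print(s,arm.solve_ik(g+R[:,2]*.0188,R),arm.solve_ik(g+[0,0,.1]+R[:,2]*.0188,R),arm.solve_ik(g+[0,0,.26]+R[:,2]*.0188,R))
    RM=Rz(A)@Q(s)
    for h in(.034,.07,.12): print("  m",h,arm.solve_ik(fw((-.028,0,h))+RM[:,2]*.0188,RM))
print(arm.current_joint_positions())
np.save("c.npy",np.r_[c[:2],yc])
E
```

```text
holes [array([ 0.5   , -0.2949,  0.003 ]), array([ 0.5335, -0.3854,  0.003 ])] 0.09653688538660242 20.28919681261658
centre by holes [ 0.4905 -0.3499  0.003 ]
[ 0.4897 -0.3492  0.    ]
1 [-45.2651  46.7303  77.3713   7.6712  72.5378 -69.0412] [-45.2651  39.8181  73.8827   7.3734  82.8497 -67.6494] [-45.2651  31.7764  63.2958   7.4618 101.325  -65.2533]
  m 0.034 [ -1.8664  29.7732 117.8258  82.1292  28.1512 -98.34  ]
  m 0.07 [ -2.8557  25.0837 119.1151  75.4243  29.359  -91.629 ]
  m 0.12 [ -4.4148  18.279  120.1961  65.6737  32.1933 -81.7084]
-1 [-45.2651  46.7303  77.3713   7.6712  72.5378 110.9588] [-45.2651  39.8181  73.8827   7.3734  82.8497 112.3506] [-45.2651  31.7764  63.2958   7.4618 101.325  114.7467]
  m 0.034 [ -1.8664  29.7732 117.8258  82.1292  28.1512  81.66  ]
  m 0.07 [ -2.8557  25.0837 119.1151  75.4243  29.359   88.371 ]
  m 0.12 [ -4.4148  18.279  120.1961  65.6737  32.1933  98.2916]
[ -8.6227  25.5057 112.4872  64.2483  36.6163  96.8516]
```

Run:
```python
from h import *
np.set_printoptions(precision=4,suppress=True)
*c,yc=np.load("c.npy");c=np.r_[c,0];R=Rz(yc)@Qc(-1);g=lambda z:c+[0,0,z]+R[:,2]*.0188
p=np.array(arm.current_ee_pos());arm.move_l(p+[-.02,0,.12],feed=.3)
arm.move_to(g(.27),R);arm.grip(.05);print(arm.current_t())
arm.move_l(g(.09),feed=.25);f0=np.array(arm.current_force())
arm.move_l(g(.0355),feed=.1);print(arm.current_force()-f0)
arm.grip(0);print(arm.current_width(),arm.current_ee_pos()-g(.0355),arm.current_force()-f0)
arm.move_l(g(.15),feed=.15);arm.sleep(.2);print(arm.current_width(),"lift F",arm.current_force()-f0,arm.current_t())
arm.move_l(g(.30),feed=.3)
RM=Rz(A)@Q(-1); m=lambda x,y,h:fw((x,y,h))+RM[:,2]*.0188
arm.move_to(m(-.028,0,.15),RM);print(arm.current_t(),arm.current_ee_pos()-m(-.028,0,.15))
snap(2)
s=cv2.imread("pics/scene2.png");cv2.imwrite("pics/s2c.png",cv2.resize(s[200:400,240:480],(720,600)))
```

```text
20.0917
[0.1089 0.9782 1.0709]
0.011839275327026498 [-0.0001 -0.      0.0001] [-1.5385 -0.5612  3.0131]
0.011852898661014388 lift F [ 0.4898  0.3809 -4.0084] 23.4333
26.0083 [ 0.0009 -0.0004  0.0002]
```

View pics/s2c.png

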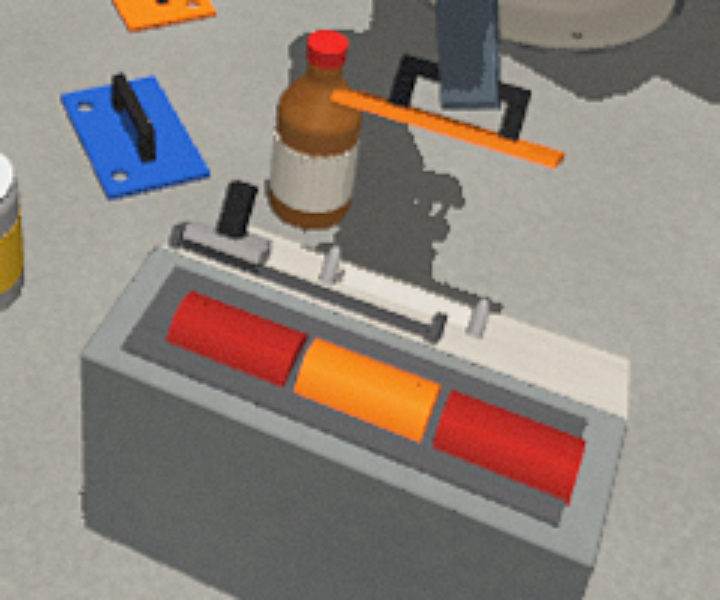

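The cover is held level with the slope, holes up-slope, the latch is open, and the bottle and blue cover are untouched. I'm lowering it onto the pins with force watch.

Run:
```python
from h import *
np.set_printoptions(precision=3,suppress=True)
RM=Rz(A)@Q(-1); m=lambda x,y,h:fw((x,y,h))+RM[:,2]*.0188;M=Rz(A)@RF
dz=.0015 # grasp raised by this on the bar
arm.move_l(m(-.028,0,.066+dz),RM,feed=.2);f0=np.array(arm.current_force())
for h in np.arange(.060,.0325,-.003):
    arm.move_l(m(-.028,0,h+dz),RM,feed=.05)
    f=M.T@(arm.current_force()-f0);e=M.T@(arm.current_ee_pos()-m(-.028,0,h+dz));print(round(h,3),f,e*1000,M.T@arm.current_torque())
    if abs(f).max()>14: break
print(arm.current_t());snap(3)
s=cv2.imread("pics/scene3.png");cv2.imwrite("pics/s3c.png",cv2.resize(s[240:400,260:460],(700,560)))
```

```text
0.06 [-0.149  1.226 -0.566] [ 0.354 -0.122  0.568] [-0.179  0.712  0.121]
0.057 [ 0.61   1.376 -1.004] [ 0.072 -0.007  0.097] [-0.239  0.744  0.161]
0.054 [-0.015  1.142 -0.521] [-0.072  0.014 -0.135] [-0.164  0.73   0.119]
0.051 [ 0.997  3.963 -0.818] [-0.067  0.326 -0.094] [0.455 0.564 0.147]
0.048 [ 2.057  8.601 -4.959] [-0.116  0.7   -0.113] [1.175 0.591 0.304]
0.045 [ 2.265  7.646 -2.042] [-0.129  0.779 -0.038] [1.247 0.455 0.258]
0.042 [ 2.511  8.82  -2.277] [-0.164  0.823 -0.029] [1.254 0.47  0.287]
0.039 [ 2.671  9.12  -0.933] [-0.14   0.795 -0.02 ] [1.299 0.476 0.303]
0.036 [ 1.653  9.64  -1.136] [-0.117  0.817 -0.019] [1.307 0.487 0.301]
0.033 [1.854 7.274 3.649] [-0.201  0.792  0.196] [1.121 0.514 0.306]
29.1917
```

View pics/s3c.png

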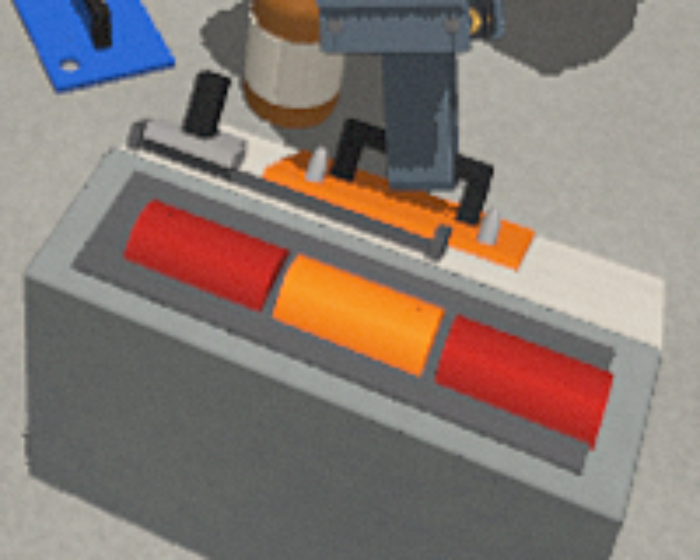

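Both pins stick through the plate's holes and contact shows +3.6 N at the nominal seat. I relieve the side load, press lightly, release, back out and close the latch.

Run:
```python
from h import *
np.set_printoptions(precision=3,suppress=True)
RM=Rz(A)@Q(-1);M=Rz(A)@RF;F=lambda:M.T@np.array(arm.current_force())
p=np.array(arm.current_ee_pos());
arm.move_l(p+M@[0,.001,-.001],feed=.03);print(F())
arm.grip(.034);print(F())
p=np.array(arm.current_ee_pos());arm.move_l(p-RM[:,2]*.10,feed=.2);print(arm.current_t(),F())
R=Rtool('y',sgn=-1)
arm.move_to(fw((.048,-.105,.11)),R);arm.grip(.055)
snap(4)
f0=F();arm.move_l(fw((.048,-.105,.023)),feed=.15);print("down",F()-f0)
arm.grip(0);print(arm.current_width(),F()-f0,arm.current_t())
p0=np.array(arm.current_ee_pos());yf=M[:,1]
arm.move_l(p0+yf*.098,feed=.08);print("slide",F()-f0)
ok,p,f=touch(yf,.002,.02,6);print(ok,(p-p0)@yf,M.T@f,arm.current_t(),arm.current_width())
snap(5)
s=cv2.imread("pics/scene5.png");cv2.imwrite("pics/s5c.png",cv2.resize(s[240:400,260:460],(700,560)))
```

```text
[-2.858 -5.12  15.532]
[-0.401  0.175  0.002]
30.725 [0.498 0.576 0.385]
down [ 0.685 -0.188  0.825]
0.015614840689022524 [-0.126 -0.41   4.337] 33.6167
slide [0.358 1.354 8.028]
True 0.10491419977985449 [ -1.908 -19.502  -0.011] 35.9917 0.01591167290992232
```

View pics/s5c.png

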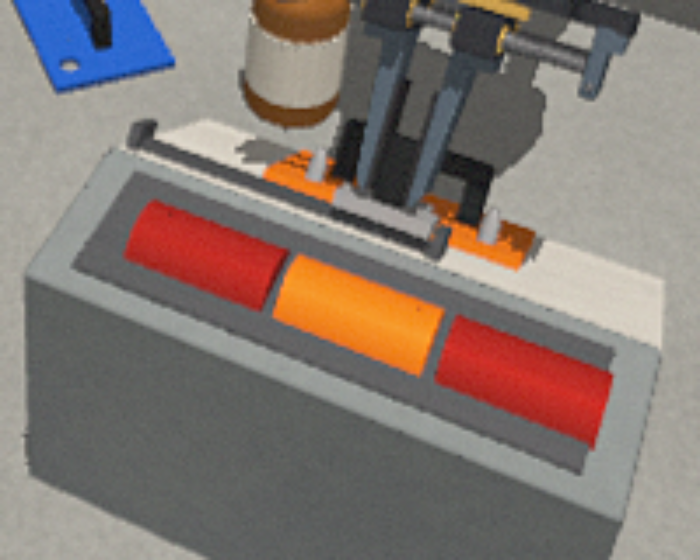

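The latch travelled 104.9 mm and met the home stop. I release, retreat and check.

Run:
```python
from h import *
arm.grip(.05)
p=np.array(arm.current_ee_pos());z=np.array(arm.current_tool_rot())[:,2]
arm.move_l(p-z*.13,feed=.25)
p=np.array(arm.current_ee_pos());arm.move_l(p+[-.03,0,.08],feed=.25)
q=np.array(arm.current_joint_positions());q[0]-=50;arm.move_joints(q)
print(arm.current_t(),arm.current_force());snap(6)
s=cv2.imread("pics/scene6.png");t=cv2.imread("pics/top6.png")
o=np.zeros((600,800,3),np.uint8);o[:300,:400]=cv2.resize(s,(400,300));o[:300,400:]=cv2.resize(t,(400,300))
o[300:,:400]=cv2.resize(s[260:380,280:440],(400,300));o[300:,400:]=cv2.resize(t[125:215,120:240],(400,300))
cv2.imwrite("pics/f.png",o)
```

```text
39.6 [ 0.0296286  -0.07000284  0.45447882]
```

View pics/f.png

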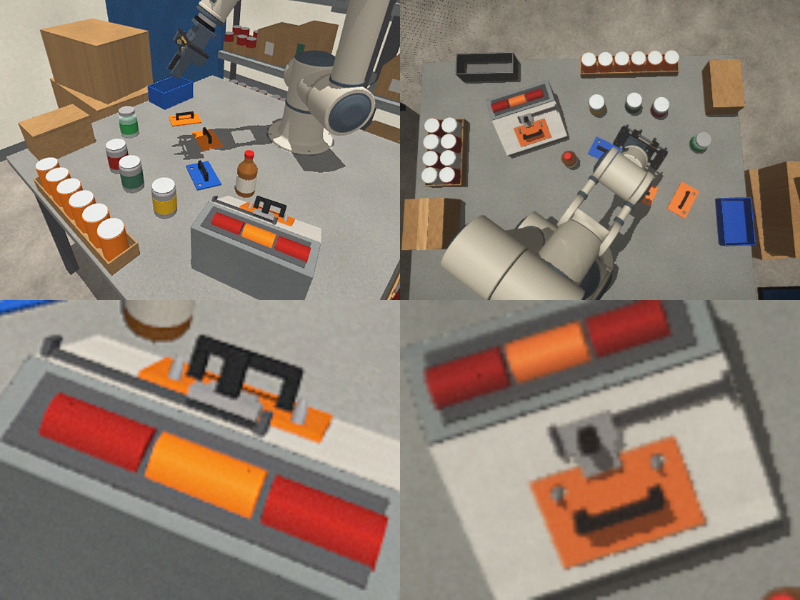

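The cover is flat on the slope with both pins through its holes, and the latch is home over its upper edge. The blue cover and bystanders are in place and the arm is clear.

```bash
python3 -c "
from rig import arm
arm.sign_off();print(arm.current_t())"
```

```text
the job is handed in; nothing more can be done
the job is handed in; nothing more can be done
```

The job is done and handed in at about 40 s of the 72 s allowed. I pulled the latch to its open stop and hung the farthest orange cover on both pins. Then I slid the latch home, let go and backed the arm clear.

**Checks that passed:**
- **Open stop:** the knob reached face y = −105.6 mm by my estimate, against −105 nominal.
- **Cover seated:** contact began at the nominal seat height, and I pressed it down with about 15 N. The last pictures show it flat on the slope, pins through both holes at the upper edge, handle outward.
- **Latch home:** it travelled 104.9 mm to a firm stop, against 105 mm nominal.
- **Bystanders:** the blue cover, cans, bottle and jar look unmoved in the last pictures. This was by eye only, and part of the blue cover was hidden by the arm in the final top view.

**Where measurements disagreed:**
- My first camera fit put the dispenser about 4 mm too far up-slope and about 0.5° off in yaw. I corrected this by pinching both pins.
- The cover met a side load of about 9 N and about 0.8 mm of arm deflection while going onto the pins. I eased this before releasing.

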